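# Snap the retainer plate home in the probe housing with the hand pusher

### The arm

A 6-joint arm with a two-finger parallel gripper is mounted at the origin on a cart in front of the work surface, level with it; the furniture and walls round the work are solid. World frame = base frame: x ahead of the robot, y to its left, z up, the work surface at z = 0. Lengths are in m, angles in degrees, forces in N, time in s.
With the tool pointing down it reaches from about 0.4 to 0.825 m from the base axis. Payload 7 kg.
Tool frame: the origin (TCP) lies midway between the tips of the shut fingers; the grasp point (between the pads) lies 19 mm behind it; z points along the fingers, y is the line along which they close (so a half turn about z gives the same grasp; the last joint's range is limited). The gripper opens to 88 mm and grips with 3 to 60 N. Pads are 19 mm wide; open, the fingers measure 130 mm over their backs; the gripper's body (78 mm by 193 mm) begins 47 mm behind the grasp point.
Start: joints at [-56.717, 20.546, 0.682, 0, -70.136, -16.507], TCP at [0.195, -0.646, 0.227] pointing down, gripper open.
Joint ranges: [-176.03, 176.03], [-82.01, 121.73], [-58.28, 71.71], [-173.87, 95.51], [-174.79, -0.11], [-173.66, 173.66]. Speed limits (degrees/s): [136.94, 136.94, 172.46, 180, 180, 180].

### API

Orientations are given as a 3x3 rotation matrix whose columns are the frame's x, y, z axes.
In Python, from rig import robot gives the robot as it stands. Calls block until the motion is done:
- robot.goto(position, orientation): joint-space move of the TCP to a pose.
- robot.servo_line(position, ori=None, speed=0.15): straight line of the TCP; ori=None keeps the orientation; speed is the mean speed in m/s.
- robot.movej(angles): joint-space move.
- robot.move_gripper(opening): opening from 0.0 (shut) to 1.0 (fully open); the grip force is fixed at half the most; returns when the fingers have stopped.
- robot.dwell(seconds).
- robot.ik(position, orientation): joint angles nearest the present ones, or None.
- robot.grab_frame(name): name is "scene" or "top" or "wrist"; returns (picture, depth): 400x640x3 uint8, red, green, blue; 400x640 float32, m along the optical axis (not along the pixel's ray), 0 where there is no reading.
- robot.camera_info(name): a dict with "vfov" (degrees; the focal length in pixels is half the picture's height over the tangent of half this angle, whatever the lens; pixels are square), "cx", "cy" (the principal point, pixels), "view" (4x4, takes a point from world to camera coordinates); the wrist camera has in their place "T_tool_cam" (4x4, takes a point from camera to tool coordinates, whose origin is the TCP and whose axes are the flange's). Camera axes: x right, y down, z forward; pixel columns grow to the right and rows downward; lengths in m; the calibration is good to about 2 mm. A picture is of the moment at which its call begins: read the wrist's pose just before it. camera_info takes no time and is no camera call.
A pose or a line that the arm cannot do raises robot.Unreachable and nothing moves.
- robot.job_done(): hands the job in; it is judged then, once.
Readings, each from a call of its own:
- robot.read_t(): time.
- robot.read_qpos(): joint angles.
- robot.read_qvel(): joint speeds.
- robot.read_effort(): joint torques, N m.
- robot.read_position(): TCP position.
- robot.read_tcp_rot(): TCP orientation.
- robot.read_force(): force on the tool from outside, world axes, zero at the start.
- robot.read_ft_torque(): the same for the moment, N m.
- robot.read_grip_width(): opening from 0.0 (shut) to 1.0 (fully open).
- robot.read_finger_force(): force on a finger pad.
Only numpy, scipy, OpenCV 4.12 (cv2) and the standard library are available. Lean on these libraries where they do the work, as an engineer would, in place of code of your own. Each camera call takes 0.05 s, during which the arm holds its last target. There are 200 camera calls.

### The job

The retainer plate lies loose on its springs in the mouth of the grey probe housing. Take the hand pusher and with its nose press each end of the plate straight down until it clicks under its catch and the plate stays down level; feel for the click and the stop, since the depth differs from housing to housing, and do not bear down hard once it is home, touch the plate with the fingers or disturb the other things. Then stand the pusher upright on the bench again, clear of the housing.

Things in the scene. Friction and masses are not known exactly. Their poses are not given: they have to be found in the camera images.
- housing: Grey rectangular housing, 100 x 190 mm, 66 mm high, fixed to the bench, a cable gland on one short end. Origin at the centre of its underside, z up, y along its long side. The recess in its top is 53 mm (x) x 152 mm (y), its rim 66 mm above the origin. A sprung catch sits in each short end of the recess, hidden under the plate; a sprung pad under each press spot pushes the plate up.
- plate: Flat aluminium retainer plate 50 (x) x 150 (y) x 5 mm, loose, lying level in the mouth of the recess, its top 2 mm above the rim. Origin at the centre of its underside, z up, y along its length. Each end must go down 14 to 30 mm (hidden, same for both ends) until its catch snaps over it; a solid stop follows 2 to 4 mm below. An end that has not snapped springs back when let go.
- spot_a (a point): Press spot on the plate's top, marked by a thin circle of 37 mm diameter: on the centre line, 50 mm from the plate's centre towards its +y. The spring under it gives 1.5 to 4 N; passing the catch takes 8 to 14 N in all, then the force drops, and rises steeply at the stop.
- spot_b (a point): The other press spot, likewise 50 mm from the centre towards -y of the plate. Stop pressing at about 20 to 30 N; over 60 N would bend the plate.
- pusher: Hand pusher, turned tool 116 mm tall, 0.2 kg, standing upright on its nose. Origin at the centre of the nose's flat underside, z up along it. From below: white nose 30 mm diameter, 10 mm high; steel shaft 20 mm diameter; steel collar 44 mm diameter from 50 to 58 mm; black grip 26 mm diameter from 58 to 116 mm. Fingers on the grip just above the collar bear on the collar when pressing.
- pusher_grip (a point): Point on the pusher's axis in its black grip, 82 mm above the underside of the nose.
- grease_tub: White grease tub with lid, 76 mm diameter, 58 mm high; leave it alone. It and the pusher may change places. Origin at the centre of its underside.
- master_ring: Steel ring gauge, 76 mm diameter, 25 mm high; leave it alone.
- v_block_1: Steel V-block 42 x 45 x 35 mm; leave it alone.

How it is judged (in metres and radians):
On the way, in this order (a step that is already met when the one before it is completed fails the run):
1. the pusher presses on the plate (contact force between pusher and plate above 0.5 N), for 0.05 s.
2. at least one end of the plate has been pressed down into the recess (z of any of spot_a, spot_b in the frame of housing below 0.059 m), for 0.2 s.
At the end, for the whole second after the job is handed in: Both press spots are more than 7 mm below the rim with nothing pressing on them (catches snapped), the plate centred within 6 mm, level within 0.05 rad, at rest; the pusher stands upright on its nose on the bench (0.1 rad, nose under 10 mm up), at rest, not touching the housing (z of each of spot_a, spot_b in the frame of housing below 0.059 m and horizontal distance between plate and housing below 0.006 m and angle between the z axis of plate and the z axis of housing, either way round below 0.05 rad and linear speed of plate below 0.01 m/s and angle between pusher's own z axis and vertical below 0.1 rad and height (world z) of pusher below 0.01 m and linear speed of pusher below 0.02 m/s and contact force between pusher and housing below 0.1 N).
It fails at once if the pusher bears on the plate with more than 60 N (contact force between pusher and plate above 60 N).
It fails at once if the fingers press on the plate (contact force between the fingers and plate above 1 N).
It fails at once if a bystander is moved by more than 3 cm (distance of any of grease_tub, master_ring, v_block_1 from where it was at the start of the episode above 0.03 m).
It also fails if it takes over 51 s, if anything falls off the work surface, if the arm or the gripper's body presses on something with over 40 N, if the wrist force passes 120 N, or if a joint passes its speed limit or range.

## Working session

There is one attempt and no reset: what is moved stays moved. The work goes in short steps, each a Python script; the robot and the scene stay as the last script left them, time stands still between calls to the robot, and variables do not carry over. Pictures are saved under pics/ and viewed, at most 10 in all, crops included, and the job is handed in when it is done.

```bash
ls; mkdir -p pics
python3 - <<'E'
from rig import robot
import cv2,numpy as np
for n in ["top","scene"]:
    p,d=robot.grab_frame(n); cv2.imwrite(f"pics/{n}0.png",p[:,:,::-1]); np.savez(f"{n}0.npz",p=p,d=d); print(n,robot.camera_info(n), (d>0).mean())
E
```

```text
pics
top {'vfov': 49.19536046075363, 'cx': 314.9324190891939, 'cy': 202.76996198811707, 'view': array([[-0.02147349, -0.99940233, -0.02708994,  0.02228364],
       [-0.99458135,  0.02411105, -0.10112661,  0.54805333],
       [ 0.10171934,  0.02477161, -0.99450467,  1.11218904],
       [ 0.        ,  0.        ,  0.        ,  1.        ]])} 0.9958515625
scene {'vfov': 49.530243542760196, 'cx': 318.60703653611864, 'cy': 202.48663266816754, 'view': array([[-0.46365785, -0.88588027,  0.01541262,  0.22658865],
       [-0.67920104,  0.34420668, -0.6482343 ,  0.42317669],
       [ 0.56895285, -0.31102719, -0.76128493,  0.85579589],
       [ 0.        ,  0.        ,  0.        ,  1.        ]])} 0.99590234375
```

View pics/top0.png

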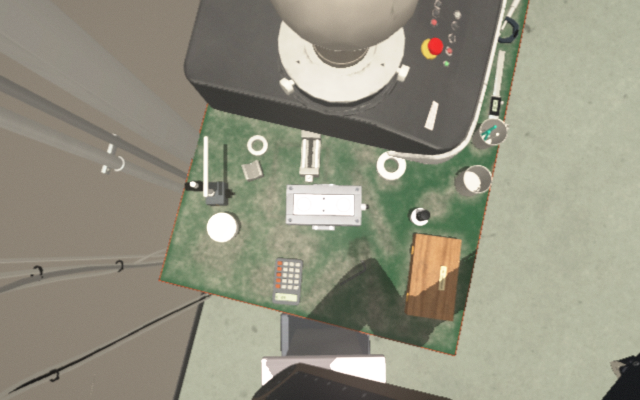

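View pics/scene0.png

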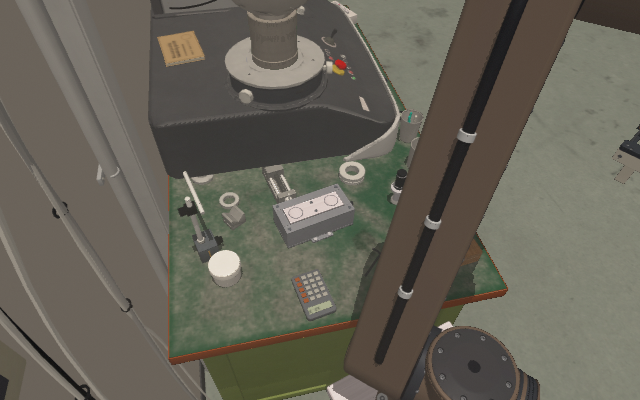

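The top view has +x up and +y to the left. The housing is at (323,205) with its gland on the right (-y) side, the pusher is at (420,216), the tub at (222,227), and the wooden box at (435,275) near the pusher. Next I'll measure these with depth.

```bash
cat > h.py <<'E'
import numpy as np,cv2
from rig import robot
def cloud(d,ci,T=None):
    f=200/np.tan(np.radians(ci["vfov"]/2)); v,u=np.mgrid[0:400,0:640]
    P=np.stack([(u-ci["cx"])/f*d,(v-ci["cy"])/f*d,d],-1)
    T=np.linalg.inv(ci["view"]) if T is None else T
    return P@T[:3,:3].T+T[:3,3]
def wrist():
    ci=robot.camera_info("wrist"); M=np.eye(4); M[:3,:3]=robot.read_tcp_rot(); M[:3,3]=robot.read_position()
    p,d=robot.grab_frame("wrist"); T=M@ci["T_tool_cam"]
    return p,cloud(d,ci,T),d
E
python3 - <<'E'
from h import *
print(robot.camera_info("wrist"))
for n in ["top","scene"]:
    z=np.load(n+"0.npz"); W=cloud(z["d"],robot.camera_info(n)); ok=z["d"]>0
    m=(ok&(W[...,2]>.012)&(W[...,2]<.6)).astype(np.uint8)
    m&=(W[...,0]>.3)&(W[...,0]<.8)&(abs(W[...,1])<.45)
    k,l,s,c=cv2.connectedComponentsWithStats(m)
    for i in range(1,k):
        if s[i,4]<60: continue
        Q=W[l==i]; t=np.percentile(Q[:,2],97); top=(l==i)&(W[...,2]>t-.006)
        pts=W[top][:,:2].astype(np.float32); r=cv2.minAreaRect(pts)
        print(n,c[i].round(),s[i,4],"top z %.3f"%t,np.round(r[0],3),np.round(r[1],3),round(r[2],1))
z=np.load("top0.npz");W=cloud(z["d"],robot.camera_info("top"))
for u,v in [(420,216),(413,216),(426,214),(435,275),(475,180),(323,205),(322,227),(310,155),(430,150),(450,120),(210,190),(390,165),(320,145),(320,130)]: print(u,v,W[v,u].round(3))
p=z["p"][130:320,260:500]; cv2.imwrite("pics/c1.png",cv2.resize(p[:,:,::-1],None,fx=3,fy=3,interpolation=cv2.INTER_CUBIC))
E
```

```text
{'vfov': 59.98774012289044, 'cx': 315.36264325056555, 'cy': 198.31370705026694, 'T_tool_cam': array([[-2.44923302e-04, -9.60066947e-01, -2.79770257e-01,
         7.51221509e-02],
       [ 9.99999877e-01, -3.56118144e-04,  3.46620076e-04,
         3.70288838e-05],
       [-4.32409743e-04, -2.79770137e-01,  9.60066916e-01,
        -1.58080234e-01],
       [ 0.00000000e+00,  0.00000000e+00,  0.00000000e+00,
         1.00000000e+00]])}
top [ 89. 140.] 27242 top z 0.589 [0.663 0.38 ] [0.054 0.21 ] 63.3
top [354.  97.] 22713 top z 0.591 [ 0.75  -0.054] [0.189 0.046] 88.2
top [484. 134.] 432 top z 0.092 [ 0.711 -0.426] [0.068 0.046] 0.1
top [209. 183.] 965 top z 0.197 [0.58  0.277] [0.011 0.012] 77.8
top [252. 170.] 301 top z 0.038 [0.64  0.175] [0.042 0.045] 17.1
top [474. 180.] 570 top z 0.083 [ 0.594 -0.394] [0.068 0.068] 25.4
top [324. 205.] 3042 top z 0.071 [ 0.541 -0.011] [0.189 0.1  ] 87.8
top [420. 216.] 254 top z 0.118 [ 0.505 -0.253] [0.023 0.025] 64.8
top [222. 227.] 715 top z 0.062 [0.491 0.249] [0.071 0.073] 43.5
top [433. 267.] 3019 top z 0.045 [ 0.374 -0.288] [0.116 0.164] 81
[... 410 characters left out ...]
3
scene [ 67. 214.] 1203 top z 0.595 [0.37  0.441] [0.01  0.011] 33.0
scene [398. 183.] 292 top z 0.117 [ 0.504 -0.25 ] [0.025 0.023] 43.6
scene [234. 215.] 303 top z 0.036 [0.639 0.177] [0.043 0.046] 17.4
scene [312. 291.] 871 top z 0.018 [0.35  0.089] [0.072 0.105] 84.5
420 216 [ 0.502 -0.243  0.114]
413 216 [ 0.506 -0.237  0.06 ]
426 214 [ 0.506 -0.256  0.119]
435 275 [ 0.357 -0.288  0.044]
475 180 [ 0.602 -0.417  0.001]
323 205 [ 0.538 -0.011  0.069]
322 227 [ 0.486 -0.007  0.004]
310 155 [0.673 0.02  0.039]
430 150 [ 0.654 -0.266  0.146]
450 120 [ 0.721 -0.312  0.162]
210 190 [0.582 0.273 0.075]
390 165 [ 0.649 -0.194 -0.001]
320 145 [ 0.709 -0.007 -0.002]
320 130 [ 0.724 -0.008  0.094]
```

View pics/c1.png

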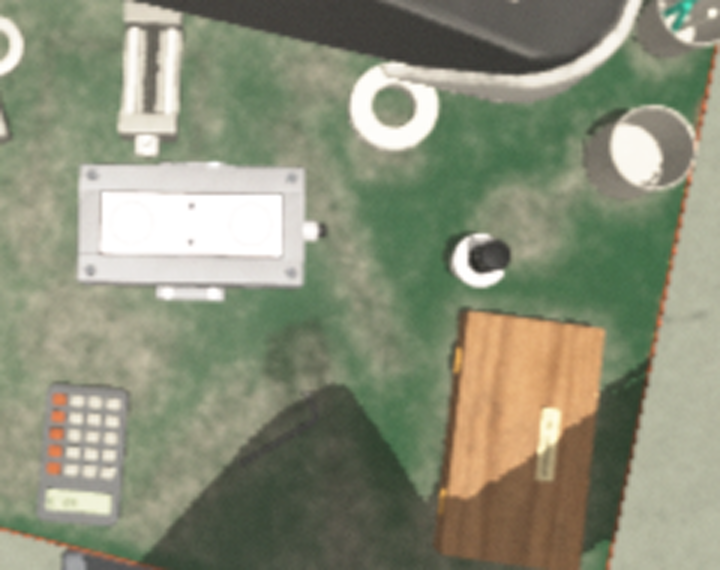

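The crop shows the housing square to the axes to within about 2°, with the plate inside it, the gland on -y and the press circles visible. The pusher stands free between the wooden box, the ring and the cup. Next step: move above both objects and refine the positions with the wrist camera.

Run:
```python
from h import *
print(robot.read_tcp_rot().round(2).tolist())
Rs={"p":np.array([[1,0,0],[0,-1,0],[0,0,-1.]]),"m":np.array([[-1,0,0],[0,1,0],[0,0,-1.]])}
for k,R in Rs.items():
    for P in [(.52,-.12,.3),(.505,-.252,.06),(.54,.04,.1)]:
        q=robot.ik(P,R); print(k,P,None if q is None else np.round(q))
R=Rs["p"]
robot.goto((.50,-.13,.32),R)
p,W,d=wrist(); np.savez("w1.npz",p=p,W=W,d=d); cv2.imwrite("pics/w1.png",p[:,:,::-1])
print(robot.read_t(),robot.read_position())
```

```text
[[-0.96, -0.29, -0.0], [-0.29, 0.96, 0.0], [0.0, 0.0, -1.0]]
p (0.52, -0.12, 0.3) [  8.   5. -10.   0. -75.  82.]
p (0.505, -0.252, 0.06) [ -7.  20. -25.   0. -45.  97.]
p (0.54, 0.04, 0.1) [ 25.  15. -26.   0. -49.  65.]
m (0.52, -0.12, 0.3) [  8.   5. -10.   0. -75. -98.]
m (0.505, -0.252, 0.06) [ -7.  20. -25.   0. -45. -83.]
m (0.54, 0.04, 0.1) [  25.   15.  -26.    0.  -49. -115.]
2.325 [ 0.49992026 -0.13052259  0.31981381]
```

View pics/w1.png

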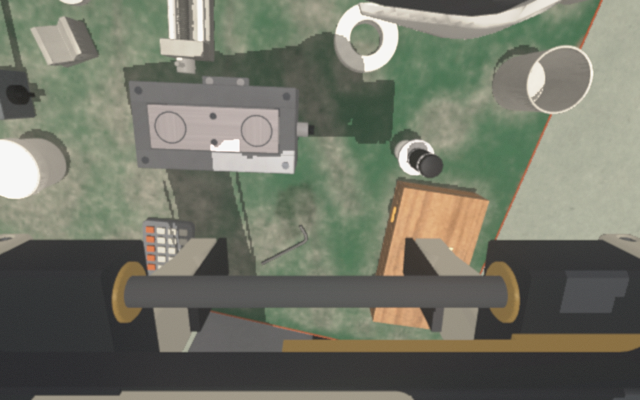

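The wrist view shows press circles at (171,128) and (257,131), the pusher grip top at (430,163) and a small wire hook at (290,245). I'll turn these into positions by casting rays onto planes at known heights.

Run:
```python
from h import *
z=np.load("w1.npz"); p=z["p"];W=z["W"];d=z["d"]
ci=robot.camera_info("wrist");M=np.eye(4); M[:3,:3]=robot.read_tcp_rot(); M[:3,3]=robot.read_position(); T=M@ci["T_tool_cam"]
f=200/np.tan(np.radians(ci["vfov"]/2))
def ray(uv,h):
    r=T[:3,:3]@np.array([(uv[0]-ci["cx"])/f,(uv[1]-ci["cy"])/f,1]); o=T[:3,3]; return (o+r*(h-o[2])/r[2]).round(4)
g=cv2.cvtColor(p,cv2.COLOR_RGB2GRAY)
# pusher: top of grip by height
box=np.zeros(g.shape,bool); box[110:200,370:470]=1
for lo,hi,h in [(.109,.125,.116),(.05,.0655,.058)]:
    m=(box&(W[...,2]>lo)&(W[...,2]<hi)).astype(np.uint8)
    c=max(cv2.findContours(m,0,1)[0],key=cv2.contourArea); (cc,r)=cv2.minEnclosingCircle(c); print("pusher",h,cc,r,ray(cc,h),"r mm",r/f*(T[2,3]-h)*1000)
# recess-sized plate & housing rim
hb=np.zeros(g.shape,bool); hb[60:190,110:312]=1
m=(hb&(W[...,2]>.058)&(W[...,2]<.08)).astype(np.uint8)
m=cv2.morphologyEx(m,cv2.MORPH_OPEN,np.ones((15,15)))
c=max(cv2.findContours(m,0,1)[0],key=cv2.contourArea)
b=cv2.boxPoints(cv2.minAreaRect(c)); B=np.array([ray(x,.066) for x in b]); print(B[:,:2],B.mean(0)); e=[np.linalg.norm(B[i]-B[i-1]) for i in range(4)]; print(np.round(e,4))
print("rim z",np.median(W[m>0][:,2]))
# circles
gg=cv2.resize(g[95:165,140:285],None,fx=4,fy=4,interpolation=cv2.INTER_CUBIC)
C=cv2.HoughCircles(gg,cv2.HOUGH_GRADIENT,1,150,param1=60,param2=12,minRadius=52,maxRadius=80)
for x,y,r in C[0]:
    uv=((x+.5)/4-.5+140,(y+.5)/4-.5+95); print("circ",uv,r/4,ray(uv,.068),r/4/f*(T[2,3]-.068)*1000)
```

```text
pusher 0.116 (430.0, 166.0) 13.038504600524902 [ 0.5058 -0.2516  0.116 ] r mm 13.616911597467855
pusher 0.058 (415.5, 156.5) 18.560810089111328 [ 0.5063 -0.2523  0.058 ] r mm 22.49109251346042
[[ 0.496   0.095 ]
 [ 0.5943  0.0755]
 [ 0.5858 -0.1102]
 [ 0.4863 -0.1038]] [ 0.5406   -0.010875  0.066   ]
[0.199  0.1002 0.1859 0.0997]
rim z 0.0668171538951465
circ (np.float32(255.75), np.float32(130.75)) 16.475 [ 0.5385 -0.0607  0.068 ] 19.488134334671923
circ (np.float32(171.25), np.float32(128.5)) 15.05 [0.5412 0.0375 0.068 ] 17.802514031123458
```

The checks agree: the pusher is at (0.506,-0.252) in both slices, and the spots are 98 mm apart around (0.540,-0.011). Now I'll grasp it.

Run:
```python
from h import *
R=np.array([[1,0,0],[0,-1,0],[0,0,-1.]])
robot.goto((.506,-.252,.17),R)
robot.servo_line((.506,-.252,.0605),speed=.1)
print(robot.read_position(),robot.read_force())
robot.move_gripper(0.0)
print(robot.read_grip_width(),robot.read_grip_width()*88,robot.read_finger_force(),robot.read_force(),robot.read_position())
robot.servo_line((.506,-.252,.19),speed=.12)
print(robot.read_grip_width()*88,robot.read_force(),robot.read_position(),robot.read_t())
p,W,d=wrist(); cv2.imwrite("pics/w2.png",p[:,:,::-1])
```

```text
[ 0.50649293 -0.25209172  0.06115226] [-0.52145907  0.17577944  0.85299571]
0.29005772793302986 25.525080058106628 29.9945068359375 [-0.42767559 -0.78610528  0.15230706] [ 0.5060285  -0.2519999   0.06048904]
25.465732329439554 [ 0.28705725  0.28018944 -1.99779711] [ 0.50544354 -0.25183068  0.18909138] 6.5917
```

View pics/w2.png

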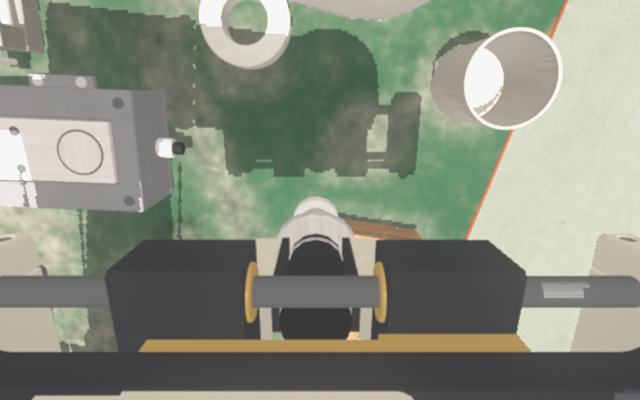

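The pusher is held upright between the pads (grip width 25.5 mm, weight 2 N). Next, press spot b with force monitoring.

```bash
cat > press.py <<'E'
from h import *
R=np.array([[1,0,0],[0,-1,0],[0,0,-1.]])
def press(x,y):
    robot.goto((x,y,.19),R); robot.servo_line((x,y,.135),speed=.1); robot.dwell(.2)
    f0=np.mean([robot.read_force()[2] for _ in range(5)]); print("base",f0,robot.read_t())
    z=.131; peak=0; click=None; log=[]; 
    while z>.131-.038:
        z-=.0005 if click is None else .0003
        robot.servo_line((x,y,z),speed=.02)
        F=robot.read_force()[2]-f0; zz=robot.read_position()[2]; log.append((round(zz*1000,1),round(F,1)))
        peak=max(peak,F)
        if click is None and peak>5 and F<peak-2: click=zz
        if F>20 or (click and F>16): break
        if robot.read_t()>34: print("TIME"); break
    print(log,"click",click,"t",robot.read_t(),"grip",robot.read_grip_width()*88)
    robot.servo_line((x,y,.16),speed=.1)
    print("lifted",robot.read_force(),robot.read_t()); p,d=robot.grab_frame("top"); W=cloud(d,robot.camera_info("top"))
    c=np.array([.540,-.011]); u=np.array([.03,1])
    return W
E
python3 - <<'E'
from press import *
press(.5385,-.061)
E
```

```text
base -2.345010165852775 8.3333
[(np.float64(130.4), np.float64(0.9)), (np.float64(130.0), np.float64(1.0)), (np.float64(129.5), np.float64(0.5)), (np.float64(129.0), np.float64(1.0)), (np.float64(128.5), np.float64(0.4)), (np.float64(128.1), np.float64(1.2)), (np.float64(127.5), np.float64(2.0)), (np.float64(127.0), np.float64(1.6)), (np.float64(126.5), np.float64(1.8)), (np.float64(126.0), np.float64(1.6)), (np.float64(125.5), np.float64(1.1)), (np.float64(125.0), np.float64(1.9)), (np.float64(124.5), np.float64(2.0)), (np.float64(124.0), np.float64(1.9)), (np.float64(123.5), np.float64(2.2)), (np.float64(123.0), np.float64(2.3)), (np.float64(122.5), np.float64(1.8)), (np.float64(122.0), np.float64(2.9)), (np.float64(121.5), np.float64(2.1)), (np.float64(121.0), np.float64(2.5)), (np.float64(120.5), np.float64(2.7)), (np.float64(120.0), np.float64(3.1)), (np.float64(119.5), np.float64(3.6)), (np.float64(119.0), np.float64(2.6)), (np.float64(118.6), np.float64(3.7)), (np.float64(118.0), np.float64(2.7)), (np.float64(117.5), np.float64(3.8)), (np.float64(117.0), np.float64(5.0)), (np.
[... 711 characters left out ...]
float64(4.7)), (np.float64(107.7), np.float64(5.5)), (np.float64(107.5), np.float64(5.5)), (np.float64(107.1), np.float64(4.7)), (np.float64(106.8), np.float64(6.1)), (np.float64(106.5), np.float64(6.5)), (np.float64(106.2), np.float64(7.4)), (np.float64(106.0), np.float64(6.8)), (np.float64(105.7), np.float64(7.8)), (np.float64(105.5), np.float64(7.6)), (np.float64(105.3), np.float64(9.2)), (np.float64(105.1), np.float64(10.2)), (np.float64(105.0), np.float64(12.1)), (np.float64(105.0), np.float64(13.6)), (np.float64(104.9), np.float64(15.4)), (np.float64(104.9), np.float64(18.3))] click 0.10915668349417898 t 23.9583 grip 25.26707931884943
lifted [ 0.4103435  -0.2779275  -1.76701634] 24.675
```

A clear click at about 18 mm down (14 N dropping to 5 N), then the stop at TCP z ≈ 0.105. The second end needs fewer steps to save time, because its click depth is the same.

```bash
sed -i 's/    z=.131; peak/    robot.servo_line((x,y,.118),speed=.04); print("F@118",robot.read_force()[2]-f0)\n    z=.118; peak/; s/\.0005 if/.0006 if/; s/else \.0003/else .0004/; s/z>\.131-/z>.131-/' press.py
python3 - <<'E'
from press import *
press(.5415,.039)
robot.servo_line((.52,.039,.22),speed=.2)
robot.goto((.50,-.06,.28),R)
p,W,d=wrist(); cv2.imwrite("pics/w3.png",p[:,:,::-1])
p,d=robot.grab_frame("scene"); W=cloud(d,robot.camera_info("scene"))
for q in [(.5415,.039),(.5385,-.061),(.54,-.011),(.50,.06)]:
    v=robot.camera_info("scene"); f=200/np.tan(np.radians(v["vfov"]/2)); c=v["view"]@[*q,.05,1]; a=int(v["cx"]+f*c[0]/c[2]);b=int(v["cy"]+f*c[1]/c[2]); print(q,a,b,W[b,a].round(4))
print(robot.read_t())
cv2.imwrite("pics/s3.png",cv2.resize(p[120:300,200:440,::-1],None,fx=3,fy=3))
E
```

```text
base -1.3565474032185423 26.125
F@118 1.4058092658942902
TIME
[(np.float64(117.4), np.float64(1.4)), (np.float64(116.8), np.float64(0.4)), (np.float64(116.2), np.float64(1.4)), (np.float64(115.6), np.float64(0.8)), (np.float64(115.1), np.float64(1.8)), (np.float64(114.7), np.float64(5.3)), (np.float64(114.1), np.float64(5.4)), (np.float64(113.5), np.float64(5.6)), (np.float64(113.0), np.float64(6.6)), (np.float64(112.4), np.float64(6.8)), (np.float64(111.9), np.float64(8.2)), (np.float64(111.4), np.float64(8.4)), (np.float64(110.9), np.float64(8.7)), (np.float64(110.3), np.float64(8.5)), (np.float64(109.8), np.float64(9.8)), (np.float64(109.3), np.float64(10.7)), (np.float64(108.8), np.float64(11.5)), (np.float64(107.1), np.float64(2.1)), (np.float64(106.6), np.float64(1.8)), (np.float64(106.3), np.float64(1.7)), (np.float64(106.0), np.float64(2.4)), (np.float64(105.6), np.float64(2.3)), (np.float64(105.2), np.float64(2.8)), (np.float64(104.8), np.float64(2.7)), (np.float64(104.4), np.float64(2.8)), (np.float64(103.9), np.float64(2.0)), (np.float64(103.5), np.float64(2.2)), (np.float64(103.2), np.float64(3.2)), (np.float64(102.8), np.float64(3.4)), (np.float64(102.4), np.float64(3.9))] click 0.10710586868632087 t 34.2 grip 25.670462665620796
lifted [-0.32970515  0.03773391 -2.05475872] 34.925
(0.5415, 0.039) 295 216 [0.5492 0.0381 0.0436]
(0.5385, -0.061) 330 204 [ 0.5419 -0.0611  0.0464]
(0.54, -0.011) 313 210 [ 0.5482 -0.0138  0.0406]
(0.5, 0.06) 295 231 [0.4941 0.0641 0.0605]
36.0833
```

View pics/w3.png

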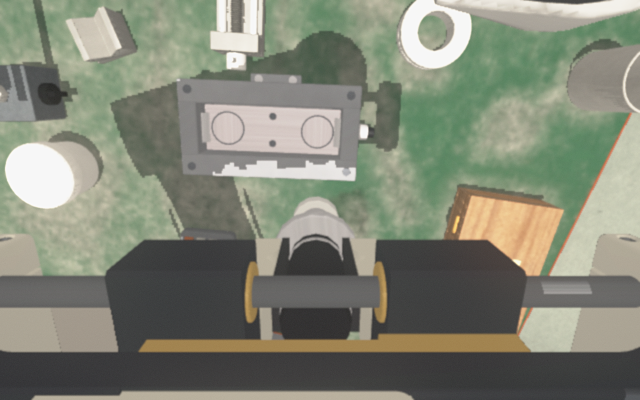

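Both ends clicked: the second dropped from 11.5 to 2 N, both catch noses show at the plate ends (205,127) and (338,132), and depth puts both spots about 20 mm below the rim. Now stand the pusher back where it was.

Run:
```python
from press import *
x,y=.506,-.252
robot.goto((x,y,.17),R)
robot.servo_line((x,y,.064),speed=.08); f0=robot.read_force()[2]
z=.064
while z>.0555:
    z-=.0008; robot.servo_line((x,y,z),speed=.03); F=robot.read_force()[2]
    if F-f0>4: break
print(z,F,f0,robot.read_t())
robot.move_gripper(1.0)
robot.servo_line((x,y,.20),speed=.15)
print(robot.read_t(),robot.read_force())
p,d=robot.grab_frame("top"); W=cloud(d,robot.camera_info("top"))
p,W,d=wrist(); cv2.imwrite("pics/w4.png",p[:,:,::-1]); print(robot.read_t())
```

```text
0.059199999999999996 12.405410614772281 -0.5652693324887734 39.95
42.1667 [-0.14950681  0.22425988  0.11462684]
42.2667
```

View pics/w4.png

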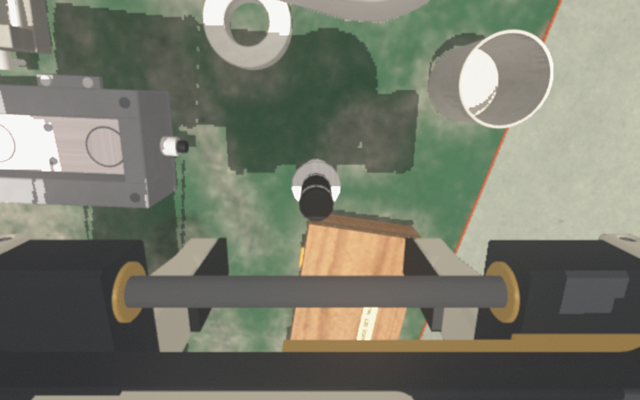

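The pusher stands upright and free at (316,190), clear of the housing, and the plate is still down. Handing in.

```bash
python3 -c "
from rig import robot
print(robot.job_done())"
```

```text
the job is handed in; nothing more can be done
None
```

I pressed both ends of the plate down until they clicked (at about 14 N and 11.5 N), stood the pusher upright at its original spot clear of the housing, and handed the job in at about 42 s; I felt the stop only at spot b (18 N), since my time guard ended the press at spot a after its click, and no verdict was shown.

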